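Shift the engraving slide to its second station with the index pin

ROBOT

A 6-joint arm with a two-finger parallel gripper is mounted at the origin on the work surface; the furniture and walls round the work are solid. World frame = base frame: x ahead of the robot, y to its left, z up, the work surface at z = 0. Lengths are in m, angles in rad, forces in N, time in s.
With the tool pointing down it reaches from about 0.35 to 0.875 m from the base axis. Payload 15.5 kg.
Tool frame: the origin (TCP) lies on the centre line of the jaws, within the pads' length; the fingertips stand 8 mm ahead of it and the grasp point (between the pads) lies 11 mm behind it; z points along the fingers, y is the line along which they close (so a half turn about z gives the same grasp; the last joint's range is limited). The gripper opens to 85 mm and grips with 20 to 120 N. Pads are 22 mm wide; open, the fingers measure 114 mm over their backs; the gripper's body (76 mm by 85 mm) begins 54 mm behind the grasp point. The pads swing forward as they close: fully open they stand 13 mm farther back than shut.
Start: joints at [1.242, 0.494, 1.345, -0, 1.302, -0.096], TCP at [0.145, 0.608, 0.239] pointing down, gripper open.
Joint ranges: [-2.91, 2.91], [-0.82, 2.16], [0.22, 2.67], [-1.22, 4.37], [0.12, 2.79], [-3.08, 3.08]. Speed limits (rad/s): [1.89, 1.89, 2.57, 3.01, 3.01, 3.01].

INTERFACE

Orientations are given as [roll, pitch, yaw] about the fixed x, y, z axes, in that order (R = Rz(yaw) Ry(pitch) Rx(roll)).
In Python, from workcell import arm gives the robot as it stands.
- The arm moves only by the shell command python3 -m pendant 'ROWS' [FORCE]. ROWS is JSON, a list of rows, each a list of 3 entries, a list of its own where there are three numbers: the shift along the tool's x, y, z in mm, then the turn, a rotation vector about the tool's x, y, z in rad, then the finger opening in mm, from 0 to 85.4. A call has 1 to 12 rows; each row shifts and turns the commanded pose from where the row before left it, along the tool's axes as they then stand; what a row does not reach is not made up. A row lasts 1/12 s, in which the tool goes at most 41.7 mm and 7.16 degrees, less where a joint would pass 70% of its speed; a pose out of reach is approached as far as the arm can. A call with a gripper value outside its range is refused whole. The fingers move at their own pace and stop on an object; FORCE is the grip in N (left out, the last holds). Time passes only in rows, so rows that do not move let the fingers close. It gives the time, the measured TCP pose, the force, the opening and the grip force at its end, in the units of the state.
- arm.observe(): the state, without advancing time (a new reading comes with each control period).
- arm.grab_frame(name): name is "side" or "top" or "wrist"; returns (picture, depth): 420x560x3 uint8, red, green, blue; 420x560 float32, m along the optical axis (not along the pixel's ray), 0 where there is no reading.
- arm.camera_model(name): a dict with "fovy" (degrees; the focal length in pixels is half the picture's height over the tangent of half this angle, whatever the lens; pixels are square), "cx", "cy" (the principal point, pixels), "D" ([k1, k2, p1, p2, k3] as OpenCV has them; the pictures are not rectified), "xyz" and "attitude" of the camera in the world. Camera axes: x right, y down, z forward; pixel columns grow to the right and rows downward; lengths in m; the calibration is good to about 2 mm. A picture is of the moment at which its call begins: read the wrist's pose just before it. camera_model takes no time and is no camera call; for the wrist camera it gives the pose at the moment of the call.
- arm.finish_job(): hands the job in; it is judged then, once.
The state is a dict: "time": time; "q": joint angles; "dq": joint speeds; "joint_torque": joint torques, N m; "tcp_pos": TCP position; "eef_rot": TCP orientation; "contact_force": force on the tool from outside, world axes, zero at the start; "moment": the same for the moment, N m; "width": finger opening in m; "gripper_force": force on a finger pad.
Only numpy, scipy, OpenCV 4.12 (cv2) and the standard library are available. Lean on these libraries where they do the work, as an engineer would, in place of code of your own. Each camera call takes 0.05 s, during which the arm holds its last target. There are 200 camera calls.

TASK

Move the engraving slide to its other station and lock it there: pull the red T-handle of the sprung index pin out, turn it into its rest notch and let go so that the pin stays out by itself, then move the carriage (it has an orange fin to hold) all the way over to the other end stop, and finally turn the T-handle back so that the pin springs fully home into the second hole. Leave the pot with the blue lid and the bottle where they stand.

Things in the scene. Friction and masses are not known exactly. Their poses are not given: they have to be found in the camera images.
- fixture: Fixture bolted to the bench: grey bed 135 (x) x 270 (y) x 12 mm, two steel rails, dark end stops. Origin: on the bench under its middle; z up, y along the rails, away from the robot, -x = the side with the index pin, facing the robot's left. The pin leans 30 degrees from vertical: pulling direction (-0.5, 0, 0.866) in this frame, away from the hole mouth at (-0.030, 0, 0.045). Its dark round housing is 47 mm across.
- handle_grip (a point): Middle of the red T-handle bar (70 mm long, 15 mm thick; boss 19 mm across at the middle). z = pin axis, the pulling direction; y = along the bar; x = across it. Pinch across x, fingers pointing along -z. Home: 75 mm from the hole mouth along the axis, at (-0.0675, 0, 0.110) in the fixture's frame, bar parallel to the rails; 36 mm free from bar axis down to the aluminium cam. Moves and turns with the handle.
- pin (a joint): Pull of the index pin along its axis (m): 0 = fully home (end 9 mm deep in a carriage hole, carriage locked), 0.011 = hanging in the rest notch (end 2 mm clear of the carriage), above 0.014 the brass cross-pin clears the cam so that the handle can turn, 0.024 = end of travel. A spring pulls it home: 7 N at 0, 11 N in the notch, 12.5 N at 0.016, 15 N at 0.024.
- handle (a joint): Turn of the T-handle about the pin axis (rad), positive counter-clockwise seen from the handle's side: 0 = bar parallel to the rails, over the deep slot (the pin can go home); 1.22 (70 degrees) = rest notch, 3 mm deep. Range -0.06 to 1.32; turns only while pulled beyond 0.014; let go in between, it stands on the cam at about 0.014. Play in slot and notch about 0.08 rad.
- carriage (a joint): Travel of the carriage along the fixture's +y (m): 0 = at the stop where it starts (first hole under the pin), 0.08 = at the other stop, which lines the second hole up with the pin. Friction about 1.5 N; stays where left. Aluminium, 150 mm long, blue bevelled front rail with two 13 mm holes 80 mm apart, a dark square plate clamped on top.
- fin (a point): Middle of the orange fin that stands on the carriage: 44 mm (x) x 16 mm (y, along the travel) x 46 mm tall, its top 20 mm above this point, the carriage's top 28 mm below it. Axes as the fixture's. It moves with the carriage; the fin starts at (0.032, 0.018, 0.0785) in the fixture's frame.
- pot: Small clear pot with a dark blue lid, 43 mm across, 31 mm tall, loose, to be left alone. Origin: middle of its underside.
- bottle: Green tea bottle with an orange cap, 62 mm across, 178 mm tall, loose, to be left alone. Origin: middle of its underside.

How it is judged:
On the way, in this order (a step that is already met when the one before it is completed fails the run):
1. the pin hangs in its rest notch by itself: pulled out 8.5 to 13.5 mm, the handle turned past 1.08 rad, the fingers off it (value of joint pin between 0.0085 and 0.0135 m and value of joint handle above 1.08 rad and contact force between the fingers and pin below 0.1 N), for 0.3 s.
2. the carriage is at the other stop (within 3 mm) while the pin is still in its rest notch (value of joint pin between 0.0085 and 0.0135 m and value of joint handle above 1.08 rad and value of joint carriage above 0.077 m), for 0.2 s.
At the end, for the whole second after the job is handed in: the carriage is at the other stop (within 3 mm), the pin is fully home in the second hole (within 2.5 mm) with the T-handle parallel to the rails (within 0.15 rad), and both are at rest (value of joint carriage above 0.077 m and value of joint pin below 0.0025 m and value of joint handle between -0.15 and 0.15 rad and velocity of joint carriage between -0.005 and 0.005 m/s and velocity of joint pin between -0.005 and 0.005 m/s); the robot touches nothing.
It fails at once if the pot or the bottle is moved more than 30 mm or the bottle is tipped (distance of any of pot, bottle from where it was at the start of the episode above 0.03 m or angle between bottle's own z axis and vertical above 0.4 rad).
It also fails if it takes over 58 s, if anything falls off the work surface, if the arm or the gripper's body presses on something with over 40 N, if the wrist force passes 120 N, or if a joint passes its speed limit or range.

## Working session

There is one attempt and no reset: what is moved stays moved. The work goes in short steps, Python scripts to look and compute and a shell command to move; the robot and the scene stay as the last step left them, time stands still between calls to the robot, and variables do not carry over. Pictures are saved under pics/ and viewed, at most 10 in all, crops included, and the job is handed in when it is done.

```bash
mkdir -p pics; ls
python3 - <<'E'
from workcell import arm
import cv2,numpy as np
s=arm.observe();print(s)
for n in("side","top"):
    p,d=arm.grab_frame(n);cv2.imwrite(f"pics/{n}0.png",p[:,:,::-1]);np.savez(f"pics/{n}0.npz",p=p,d=d)
    print(n,arm.camera_model(n))
E
```

```text
pics
{'time': 0.0, 'q': array([ 1.24145835e+00,  4.94185521e-01,  1.34613689e+00,  3.84714570e-05,
        1.30249645e+00, -9.54658526e-02]), 'dq': array([0.00063822, 0.00092543, 0.00054425, 0.00113179, 0.00039673,
       0.0004704 ]), 'joint_torque': array([-2.95330383e-04, -8.82136774e+01, -3.83869100e+01, -2.03289419e-04,
        1.00333852e-02, -7.10861897e-06]), 'tcp_pos': array([0.14469145, 0.60766008, 0.23869684]), 'eef_rot': array([-3.14037556e+00, -1.53797416e-04,  2.90771021e+00]), 'contact_force': array([ 0.35132462,  0.24106574, -0.00708131]), 'moment': array([-0.00774134, -0.02054341,  0.01282539]), 'gripper_force': 0.0, 'width': 0.08535697023929166}
side {'fovy': 46.64311738435978, 'cx': 277.51056273965656, 'cy': 203.3842636199243, 'D': array([-0.03402729,  0.        ,  0.        ,  0.        ,  0.        ]), 'xyz': array([0.50182479, 0.95413476, 0.61908111]), 'attitude': array([-2.15260576, -0.00834187,  3.13050907])}
top {'fovy': 47.873286260758185, 'cx': 281.1549464210131, 'cy': 199.47958968697762, 'D': array([-0.01021925,  0.        ,  0.        ,  0.        ,  0.        ]), 'xyz': array([0.40908625, 0.20434491, 1.08164044]), 'attitude': array([-3.06877783, -0.00315589, -1.55378238])}
```

View pics/side0.png

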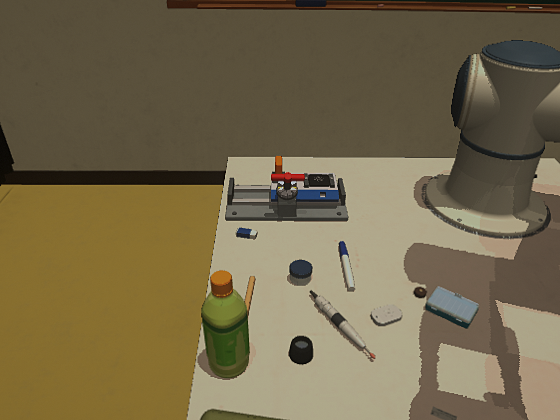

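View pics/top0.png

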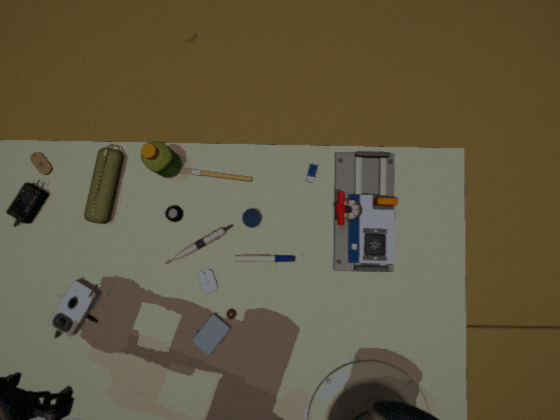

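The top view shows the fixture bed at (334–395, 152–271), the red handle at (340,208) and the orange fin at (386,201). The pot is at (251,217) and the bottle at (160,160). In the side view the handle is at (287,177), with the pot and bottle well clear on the near side.

```bash
cat > h.py <<'E'
import numpy as np,cv2
from scipy.spatial.transform import Rotation as R
def K(m,h=420):
    f=h/2/np.tan(np.radians(m["fovy"]/2));return np.array([[f,0,m["cx"]],[0,f,m["cy"]],[0,0,1.]])
def pts(m,uv,d):
    n=cv2.undistortPoints(np.asarray(uv,float).reshape(-1,1,2),K(m),m["D"])[:,0]
    c=np.c_[n,np.ones(len(n))]*np.asarray(d).reshape(-1,1)
    return c@R.from_euler("xyz",m["attitude"]).as_matrix().T+m["xyz"]
def cloud(m,d,mask):
    v,u=np.nonzero(mask&(d>0));return pts(m,np.c_[u,v],d[v,u])
def red(p):
    h=cv2.cvtColor(p,cv2.COLOR_RGB2HSV);return ((h[...,0]<5)|(h[...,0]>174))&(h[...,1]>170)&(h[...,2]>70)
def orange(p):
    h=cv2.cvtColor(p,cv2.COLOR_RGB2HSV);return (h[...,0]>6)&(h[...,0]<18)&(h[...,1]>170)&(h[...,2]>120)
E
python3 - <<'E'
from h import *
from workcell import arm
for n in("top","side"):
    z=np.load(f"pics/{n}0.npz");p,d=z["p"],z["d"];m=arm.camera_model(n)
    box=np.zeros(d.shape,bool)
    if n=="top": box[140:285,325:405]=1
    else: box[150:225,220:355]=1
    for nm,f in(("red",red),("or",orange)):
        c=cloud(m,d,f(p)&box);
        print(n,nm,len(c),np.median(c,0).round(4),np.percentile(c,[3,97],0).round(4).tolist())
    c=cloud(m,d,box)
    c=c[(c[:,2]>.004)&(c[:,2]<.02)]
    if n=="side":c=c[(c[:,0]>.3)]
    r=cv2.minAreaRect((c[:,:2]*1000).astype(np.float32));print("bed",len(c),r,np.median(c[:,2]))
E
```

```text
top red 235 [0.4641 0.0804 0.1166] [[0.4335, 0.0737, 0.0468], [0.4968, 0.0877, 0.1212]]
top or 13 [ 0.4796 -0.0285  0.0995] [[0.4772, -0.037, 0.0981], [0.4858, -0.019, 0.1008]]
bed 2936 ((455.58221435546875, 10.974655151367188), (313.5968322753906, 179.78358459472656), 0.05321557819843292) 0.012109501011463686
side red 205 [0.4665 0.0861 0.1149] [[0.4353, 0.0791, 0.1087], [0.4993, 0.092, 0.1187]]
side or 63 [ 0.4856 -0.0139  0.098 ] [[0.4788, -0.0356, 0.0947], [0.4923, 0.0046, 0.0994]]
bed 2247 ((457.3581237792969, -58.59089660644531), (296.6553039550781, 285.46575927734375), 88.43558502197266) 0.011982021007731158
```

```bash
cat >> h.py <<'E'
def Rt(zt,xhint):
    z=np.array(zt,float);z/=np.linalg.norm(z);x=np.array(xhint,float);x-=z*(x@z);x/=np.linalg.norm(x)
    return np.c_[x,np.cross(z,x),z]
def plan(s,pos,Rm):
    R0=R.from_euler("xyz",s["eef_rot"]).as_matrix();
    rv=R.from_matrix(R0.T@Rm).as_rotvec();dw=np.array(pos)-s["tcp_pos"]
    print("turn tool",rv.round(4),"deg",np.degrees(np.linalg.norm(rv)).round(1),"| shift after turn mm",(1000*Rm.T@dw).round(1),"| shift w/o turn",(1000*R0.T@dw).round(1))
E
python3 - <<'E'
from h import *
from workcell import arm
m=arm.camera_model("top");z=np.load("pics/top0.npz");p,d=z["p"],z["d"]
box=np.zeros(d.shape,bool);box[140:285,325:405]=1
c=cloud(m,d,box);b=c[(c[:,2]>.006)&(c[:,2]<.016)]
ed=lambda ax,f,lo,hi:np.array([(x,f(b[abs(b[:,ax]-x)<.004][:,1-ax])) for x in np.arange(lo,hi,.01)])
L=ed(0,np.max,.35,.56);print("left edge",np.polyfit(L[:,0]-.466,L[:,1],1).round(4),L[:,1].round(3))
N=ed(1,np.min,-.03,.07);F=ed(1,np.max,-.03,.07);print("near",N[:,1].round(3),"far",F[:,1].round(3))
rc=cloud(m,d,red(p)&box);rc=rc[rc[:,2]>.1];print("bar dir",np.polyfit(rc[:,0]-.466,rc[:,1],1).round(4),rc.mean(0))
w=arm.camera_model("wrist");s=arm.observe();Rm=R.from_euler("xyz",s["eef_rot"]).as_matrix()
print("wrist cam in tool",Rm.T@(w["xyz"]-s["tcp_pos"]), (Rm.T@R.from_euler("xyz",w["attitude"]).as_matrix()).round(2).tolist(),w["fovy"])
E
```

```text
Traceback (most recent call last):
ValueError: zero-size array to reduction operation maximum which has no identity
```

Run:
```python
from h import *
from workcell import arm
m=arm.camera_model("top");z=np.load("pics/top0.npz");p,d=z["p"],z["d"]
box=np.zeros(d.shape,bool);box[140:285,325:405]=1
c=cloud(m,d,box);b=c[(c[:,2]>.009)&(c[:,2]<.018)]
print(len(b),np.percentile(b,[1,99],0))
for v in(180,240):
  for u in(328,332,337,340,345): print(v,u,pts(m,[[u,v]],[d[v,u]])[0].round(4))
L=[]
for x in np.arange(.35,.59,.01):
  q=b[abs(b[:,0]-x)<.005][:,1]
  if len(q):L.append((x,q.max()))
L=np.array(L);print("left",np.polyfit(L[:,0]-.466,L[:,1],1).round(4),L[:,1].round(3))
rc=cloud(m,d,red(p)&box);rc=rc[rc[:,2]>.1];print("bar dir",np.polyfit(rc[:,0]-.466,rc[:,1],1).round(4),rc.mean(0))
w=arm.camera_model("wrist");s=arm.observe();Rm=R.from_euler("xyz",s["eef_rot"]).as_matrix()
print("wrist cam in tool",Rm.T@(w["xyz"]-s["tcp_pos"]), (Rm.T@R.from_euler("xyz",w["attitude"]).as_matrix()).round(2).tolist(),w["fovy"])
```

```text
2523 [[ 0.33113398 -0.05144261  0.00911765]
 [ 0.59641601  0.08079362  0.01740654]]
180 328 [ 0.5349  0.0952 -0.0011]
180 332 [ 0.5353  0.0858 -0.0028]
180 337 [0.5334 0.0765 0.0156]
180 340 [0.5337 0.0694 0.0137]
180 345 [0.5344 0.0575 0.0095]
240 328 [ 0.3973  0.0939 -0.0006]
240 332 [0.3975 0.085  0.0016]
240 337 [0.3977 0.0747 0.0106]
240 340 [0.3979 0.0684 0.0141]
240 345 [0.3981 0.0571 0.0143]
left [-0.0043  0.0809] [0.081 0.081 0.081 0.082 0.081 0.081 0.081 0.082 0.082 0.08  0.08  0.081
 0.081 0.081 0.08  0.08  0.081 0.081 0.081 0.081 0.081 0.081 0.081 0.081]
bar dir [0.0058 0.0808] [0.46490322 0.08083238 0.11659932]
wrist cam in tool [ 0.07585881 -0.00050534 -0.13418255] [[0.0, -0.95, -0.3], [1.0, 0.0, 0.0], [-0.0, -0.3, 0.95]] 71.29899551861918
```

Run:
```python
from h import *
from workcell import arm
s=arm.observe();a=np.array([0,.5,.866])
plan(s,np.array([.4645,.082,.110])+.09*a,Rt(-a,[1,0,0]))
plan(s,np.array([.4645,.082,.110])+.09*a,Rt([0,0,-1],[1,0,0]))
```

```text
turn tool [-0.0889 -0.7528  2.8156] deg 167.1 | shift after turn mm [319.8 390.9 284.4] | shift w/o turn [-422.5 -393.5   51.2]
turn tool [-3.0000e-04  1.6000e-03  2.9078e+00] deg 166.6 | shift after turn mm [319.8 480.7  50.8] | shift w/o turn [-422.5 -393.5   51.2]
```

```bash
python3 -m pendant '[[[0,0,0],[0,0,0.1212],85],[[0,0,0],[0,0,0.1212],85],[[0,0,0],[0,0,0.1212],85],[[0,0,0],[0,0,0.1212],85],[[0,0,0],[0,0,0.1212],85],[[0,0,0],[0,0,0.1212],85],[[0,0,0],[0,0,0.1212],85],[[0,0,0],[0,0,0.1212],85],[[0,0,0],[0,0,0.1212],85],[[0,0,0],[0,0,0.1212],85],[[0,0,0],[0,0,0.1212],85],[[0,0,0],[0,0,0.1212],85]]' 60
python3 -m pendant '[[[0,0,0],[0,0,0.1212],85],[[0,0,0],[0,0,0.1212],85],[[0,0,0],[0,0,0.1212],85],[[0,0,0],[0,0,0.1212],85],[[0,0,0],[0,0,0.1212],85],[[0,0,0],[0,0,0.1212],85],[[0,0,0],[0,0,0.1212],85],[[0,0,0],[0,0,0.1212],85],[[0,0,0],[0,0,0.1212],85],[[0,0,0],[0,0,0.1212],85],[[0,0,0],[0,0,0.1212],85],[[0,0,0],[0,0,0.1212],85]]'
python3 -c "
from workcell import arm;print(arm.observe()['q'])"
```

```text
time: 1.1
tcp_pos: [0.1447, 0.6078, 0.2389]
eef_rot: [-3.141, 0.001, 1.447]
contact_force: [0.1, -0.2, 0.5]
width: 0.085
gripper_force: 0.0
time: 2.1
tcp_pos: [0.1447, 0.6078, 0.2389]
eef_rot: [3.141, 0.0, -0.007]
contact_force: [-0.1, 0.4, -0.1]
width: 0.0848
gripper_force: 0.0
[ 1.24148928e+00  4.93931718e-01  1.34587178e+00 -6.96507607e-06
  1.30250443e+00  2.81933114e+00]
```

```bash
python3 -m pendant '[[[22,30,0],[0,0,0],85],[[22,30,0],[0,0,0],85],[[22,30,0],[0,0,0],85],[[22,30,0],[0,0,0],85],[[22,30,0],[0,0,0],85],[[22,30,0],[0,0,0],85],[[22,30,0],[0,0,0],85],[[22,30,0],[0,0,0],85],[[22,30,0],[0,0,0],85],[[22,30,0],[0,0,0],85],[[22,30,0],[0,0,0],85],[[22,30,0],[0,0,0],85]]'
python3 -m pendant '[[[22,30,0],[-0.105,0,0],85],[[22,30,0],[-0.105,0,0],85],[[12,30,0],[-0.105,0,0],85],[[0,10,0],[-0.105,0,0],85],[[0,0,0],[-0.105,0,0],85],[[0,0,0],[0,0,0],85]]'
python3 - <<'E'
from h import *
from workcell import arm
s=arm.observe();a=np.array([0,.5,.866]);print(s['q'])
plan(s,np.array([.4645,.082,.110])+.09*a,Rt(-a,[1,0,0]))
E
```

```text
time: 3.1
tcp_pos: [0.409, 0.246, 0.2392]
eef_rot: [3.142, 0.0, -0.001]
contact_force: [1.0, 0.4, 0.4]
width: 0.0856
gripper_force: 0.0
time: 3.6
tcp_pos: [0.4641, 0.1496, 0.2505]
eef_rot: [2.61, 0.002, 0.0]
contact_force: [-1.0, -0.4, -1.6]
width: 0.0849
gripper_force: 0.0
[ 0.49032928  0.44131377  1.54684137 -0.46724054  1.44066458  2.19040522]
turn tool [0.0082 0.0016 0.001 ] deg 0.5 | shift after turn mm [  0.4 -11.7  65.5] | shift w/o turn [  0.5 -12.2  65.4]
```

```bash
python3 -m pendant '[[[0,-12,20],[0,0,0],85],[[0,0,0],[0,0,0],85],[[0,0,0],[0,0,0],85]]'
python3 - <<'E'
from h import *
from workcell import arm
m=arm.camera_model("wrist");s=arm.observe();p,d=arm.grab_frame("wrist")
cv2.imwrite("pics/w1.png",p[:,:,::-1])
c=cloud(m,d,red(p));Rm=R.from_euler("xyz",s["eef_rot"]).as_matrix()
t=(c-s["tcp_pos"])@Rm
print(len(c),np.percentile(t,[2,50,98],0).round(4).tolist(),np.median(c,0))
b=t[t[:,2]<np.percentile(t[:,2],60)];print(b.mean(0),np.polyfit(b[:,0],b[:,1],1))
E
```

```text
time: 3.85
tcp_pos: [0.4637, 0.1491, 0.2281]
eef_rot: [2.617, 0.002, -0.001]
contact_force: [0.2, -0.7, 0.4]
width: 0.0852
gripper_force: 0.0
1032 [[-0.0257, -0.0051, 0.1286], [0.0085, 0.0016, 0.1308], [0.0395, 0.0082, 0.1345]] [0.47183288 0.08269601 0.11576355]
[0.00685681 0.00119842 0.13009139] [-0.00025548  0.00120017]
```

View pics/w1.png

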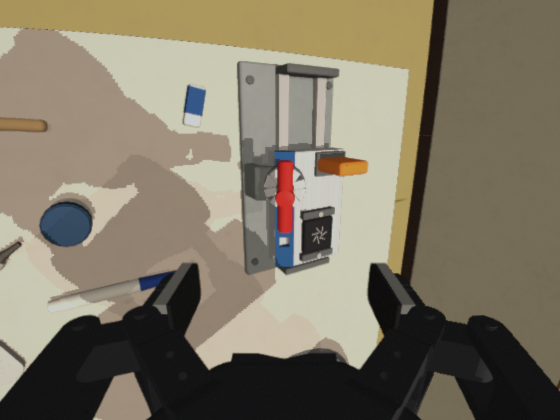

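The wrist view shows the red bar upright at (285,197), the fin at (343,166) and the pot at (66,224), so the tool is on the right line. I'll go closer and look again.

```bash
python3 -m pendant '[[[4,1.5,35],[0,0,0],60],[[0,0,35],[0,0,0],60],[[0,0,0],[0,0,0],60],[[0,0,0],[0,0,0],60]]'
python3 - <<'E'
from h import *
from workcell import arm
m=arm.camera_model("wrist");s=arm.observe();p,d=arm.grab_frame("wrist")
cv2.imwrite("pics/w2.png",p[:,:,::-1])
c=cloud(m,d,red(p));Rm=R.from_euler("xyz",s["eef_rot"]).as_matrix()
t=(c-s["tcp_pos"])@Rm
print(len(c),np.percentile(t,[1,50,99],0).round(4).tolist(),s['q'])
v,u=np.nonzero(red(p));print(np.percentile(u,[1,50,99]),np.percentile(v,[1,50,99]))
E
```

```text
time: 4.23
tcp_pos: [0.4679, 0.1121, 0.1688]
eef_rot: [2.616, 0.001, -0.003]
contact_force: [0.3, -0.4, 0.2]
width: 0.0598
gripper_force: 0.0
1755 [[-0.0308, -0.0086, 0.0587], [0.0051, -0.0008, 0.061], [0.036, 0.0063, 0.0669]] [ 0.42258268  0.52447299  1.67385532 -0.50629518  1.22423716  2.2390505 ]
[271. 282. 292.] [181. 226. 270.]
```

View pics/w2.png

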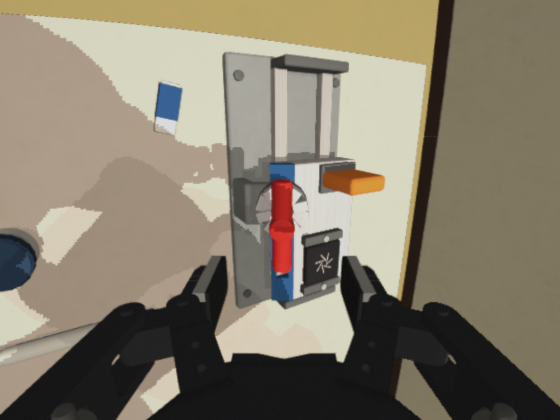

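The bar spans (271–292, 181–270) and sits centred between the fingers, so I'm going down and closing.

```bash
python3 -m pendant '[[[2.5,-1,26],[0,0,0],50],[[0,0,26],[0,0,0],50],[[0,0,24],[0,0,0],50],[[0,0,0],[0,0,0],45],[[0,0,0],[0,0,0],10],[[0,0,0],[0,0,0],10],[[0,0,0],[0,0,0],10],[[0,0,0],[0,0,0],10],[[0,0,0],[0,0,0],10],[[0,0,0],[0,0,0],10]]' 70
python3 - <<'E'
from workcell import arm
s=arm.observe();print(s['q'],s['contact_force'],s['moment'],s['width'])
E
```

```text
time: 5.12
tcp_pos: [0.472, 0.0767, 0.1042]
eef_rot: [2.617, -0.003, -0.0]
contact_force: [-1.0, 2.0, 9.8]
width: 0.0131
gripper_force: 68.2
[ 0.35929654  0.61097814  1.75997023 -0.57331992  1.04685215  2.29291795] [-1.04872014  2.01349336  9.75992181] [-0.36600851  0.08071004 -0.05252845] 0.013058241234019875
```

```bash
python3 -m pendant '[[[0,0,-4],[0,0,0],10],[[0,0,-5],[0,0,0],10],[[0,0,-5],[0,0,0],10],[[0,0,-4],[0,0,0],10],[[0,0,0],[0,0,0],10],[[0,0,0],[0,0,0],10]]'
python3 - <<'E'
from h import *
from workcell import arm
s=arm.observe();print(s['contact_force'],s['moment'],s['width'])
m=arm.camera_model("wrist");p,d=arm.grab_frame("wrist")
cv2.imwrite("pics/w3.png",p[:,:,::-1])
E
```

```text
time: 5.62
tcp_pos: [0.4715, 0.0852, 0.119]
eef_rot: [2.617, -0.002, -0.0]
contact_force: [5.3, -10.4, -10.7]
width: 0.0127
gripper_force: 68.3
[  5.33795688 -10.42115807 -10.68154092] [-0.20659187 -0.8245396   0.45029994] 0.012679718670827837
```

View pics/w3.png

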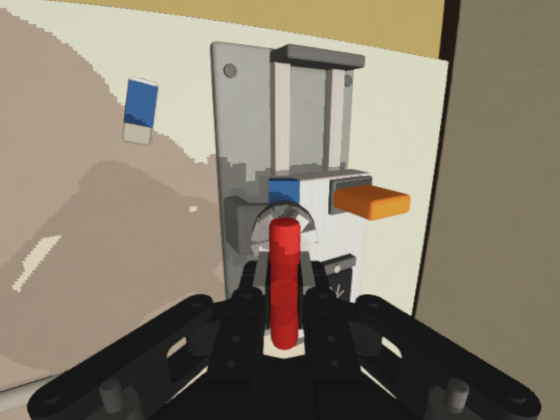

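The fingers hold the red bar, which now spans (285, 220–345), and the pull force of about 14 N along the axis shows the pin is out. Next I turn it counter-clockwise.

```bash
python3 -m pendant '[[[0,0,-1],[0,0,-0.11],10],[[0,0,0],[0,0,-0.11],10],[[0,0,0],[0,0,-0.11],10],[[0,0,0],[0,0,-0.11],10],[[0,0,0],[0,0,-0.11],10],[[0,0,0],[0,0,-0.11],10],[[0,0,0],[0,0,0],10]]'
python3 - <<'E'
from workcell import arm
s=arm.observe();print(s['contact_force'],s['moment'],s['width'],s['q'])
E
```

```text
time: 6.25
tcp_pos: [0.471, 0.0866, 0.1189]
eef_rot: [2.716, 0.313, 0.597]
contact_force: [1.0, 2.9, -18.5]
width: 0.0126
gripper_force: 68.4
[  0.95301536   2.93511559 -18.51138   ] [ 2.60282818 -0.13698076  0.10207538] 0.012629535355690683 [ 0.37603851  0.58987102  1.73976391 -0.55181898  1.0888655   1.61127429]
```

```bash
python3 -m pendant '[[[0,0,0],[0,0,-0.11],10],[[0,0,0],[0,0,-0.11],10],[[0,0,0],[0,0,-0.11],10],[[0,0,0],[0,0,-0.11],10],[[0,0,0],[0,0,-0.11],10],[[0,0,0],[0,0,-0.05],10],[[0,0,0],[0,0,0],10],[[0,0,0],[0,0,0],10]]'
python3 - <<'E'
from h import *
from workcell import arm
s=arm.observe();print(s['contact_force'],s['moment'],s['width'],s['q'])
m=arm.camera_model("top");p,d=arm.grab_frame("top")
m2=arm.camera_model("wrist");p2,d2=arm.grab_frame("wrist")
cv2.imwrite("pics/w4.png",np.hstack([p2[100:,100:480],cv2.resize(p[120:290,300:420],(300,425))[:320]])[:,:,::-1])
E
```

```text
time: 6.92
tcp_pos: [0.4698, 0.0867, 0.1183]
eef_rot: [2.967, 0.495, 1.211]
contact_force: [-5.5, 10.8, -23.0]
width: 0.0126
gripper_force: 68.5
[ -5.485776    10.77955628 -22.99532754] [ 3.80242686  0.91117022 -0.54768711] 0.012616423533084118 [ 0.37647272  0.59044919  1.7411931  -0.55015615  1.08890825  1.0211709 ]
```

View pics/w4.png

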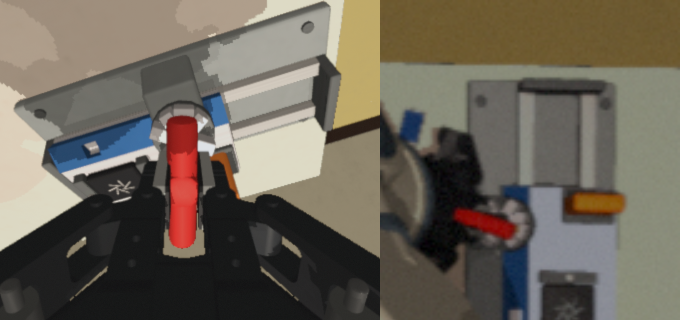

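The bar lies along the fingers after the 1.26 rad turn, with the boss between the pads, so the handle is near 70°. I'm lowering it into the notch and releasing.

```bash
python3 -m pendant '[[[0,0,2],[0,0,0.02],10],[[0,0,2],[0,0,0.02],10],[[0,0,2],[0,0,0],10],[[0,0,1],[0,0,0],10],[[0,0,0],[0,0,0],10]]'
python3 -m pendant '[[[0,0,0],[0,0,0],40],[[0,0,0],[0,0,0],45],[[0,0,0],[0,0,0],50],[[0,0,0],[0,0,0],50],[[0,0,-5],[0,0,0],50],[[0,0,-20],[0,0,0],50],[[0,0,-30],[0,0,0],50],[[0,0,-35],[0,0,0],50],[[0,0,0],[0,0,0],50],[[0,0,0],[0,0,0],50]]'
python3 - <<'E'
from h import *
from workcell import arm
s=arm.observe();print(s['contact_force'],s['width'],s['q'])
m2=arm.camera_model("wrist");p2,d2=arm.grab_frame("wrist")
cv2.imwrite("pics/w5.png",p2[:,:,::-1])
k=red(p2);c=cloud(m2,d2,k);a=np.array([0,.5,.866]);t=c-np.array([.466,.082,.110])
print(len(c),"along axis (top, home 7.5mm)",np.percentile(t@a,[5,50,95]).round(4))
u=t@np.array([0,-.866,.5]);w=t[:,0]  # fixture x_h, y
cc=np.c_[u,w]-np.c_[u,w].mean(0);e=np.linalg.svd(cc,full_matrices=False)[2][0];print("bar dir (x_h,y_h)",e,"turn",np.arctan2(-e[0]*np.sign(e[1]),abs(e[1])), "centre",np.median(u),np.median(w), np.ptp(cc@e))
E
```

```text
time: 7.43
tcp_pos: [0.47, 0.0835, 0.1126]
eef_rot: [2.945, 0.487, 1.165]
contact_force: [-7.9, 17.3, -11.5]
width: 0.0126
gripper_force: 70.3
time: 8.27
tcp_pos: [0.4717, 0.128, 0.1923]
eef_rot: [2.942, 0.487, 1.169]
contact_force: [-0.9, -0.3, -1.2]
width: 0.0503
gripper_force: 0.0
[-0.89262809 -0.25413151 -1.18969429] 0.0502763386680905 [ 0.44681505  0.50211549  1.62804458 -0.49011824  1.28823265  1.00465575]
1351 along axis (top, home 7.5mm) [0.0121 0.0152 0.0168]
bar dir (x_h,y_h) [ 0.93791099 -0.34687602] turn 1.21655807120906 centre -0.0040877834296211835 0.005021871659161903 0.06762464352615484
```

View pics/w5.png

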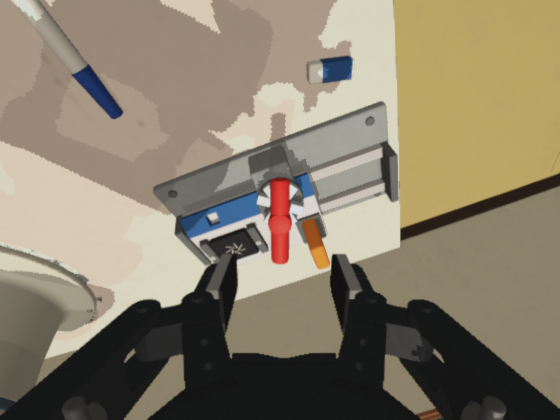

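The handle hangs in its rest notch: the bar is at 1.22 rad, pulled out about 10–11 mm, with its centre at (281,222). The fin is at (316,243). Next is the fin.

Run:
```python
from h import *
from workcell import arm
m=arm.camera_model("wrist");s=arm.observe();p,d=arm.grab_frame("wrist")
c=cloud(m,d,orange(p));c=c[(c[:,2]>.05)&(c[:,1]<.05)&(abs(c[:,0]-.48)<.06)];print(len(c),np.percentile(c,[3,50,97],0).round(4).tolist())
t=c[c[:,2]>.092];print(len(t),np.percentile(t,[3,50,97],0).round(4).tolist())
plan(s,[.486,-.016,.18],Rt([0,0,-1],[0,1,0]))
```

```text
512 [[0.4802, -0.0301, 0.0579], [0.4872, 0.0007, 0.083], [0.4937, 0.0022, 0.0981]]
164 [[0.4802, -0.0346, 0.0927], [0.4884, -0.0037, 0.097], [0.4937, 0.0019, 0.0984]]
turn tool [ 0.0932  0.5188 -0.3439] deg 36.1 | shift after turn mm [-143.2   15.1   11.2] | shift w/o turn [-105.9   54.9   81.5]
```

```bash
python3 -m pendant '[[[0,0,-15],[0.0155,0.0865,-0.0573],60],[[0,0,0],[0.0155,0.0865,-0.0573],60],[[0,0,0],[0.0155,0.0865,-0.0573],60],[[0,0,0],[0.0155,0.0865,-0.0573],60],[[0,0,0],[0.0155,0.0865,-0.0573],60],[[0,0,0],[0.0155,0.0865,-0.0573],60],[[-36,4,0],[0,0,0],60],[[-36,4,0],[0,0,0],60],[[-36,4,0],[0,0,0],60],[[-36,4,0],[0,0,0],60],[[0,0,0],[0,0,0],60],[[0,0,0],[0,0,0],60]]' 30
python3 - <<'E'
from h import *
from workcell import arm
m=arm.camera_model("wrist");s=arm.observe();p,d=arm.grab_frame("wrist");print(s['q'])
cv2.imwrite("pics/w6.png",p[:,:,::-1])
c=cloud(m,d,orange(p));c=c[(c[:,2]>.05)&(c[:,1]<.05)&(abs(c[:,0]-.48)<.06)];print(len(c),np.percentile(c,[3,50,97],0).round(4).tolist())
t=c[c[:,2]>.092];q=np.percentile(t,[3,97],0);print(len(t),q.round(4).tolist())
f=q.mean(0);f[2]=.0785
plan(s,f-[0,0,.009],Rt([0,0,-1],[0,1,0]))
E
```

```text
time: 9.37
tcp_pos: [0.4862, -0.0116, 0.2027]
eef_rot: [-3.138, 0.0, 1.566]
contact_force: [-0.0, 0.1, 0.7]
width: 0.0603
gripper_force: 0.0
[-1.46295158e-01  3.47012247e-01  1.72396214e+00 -8.61889617e-04
  1.07382597e+00 -1.41364750e-01]
860 [[0.4797, -0.038, 0.0691], [0.4868, -0.0156, 0.0976], [0.4938, 0.0014, 0.0991]]
752 [[0.4792, -0.0382, 0.0945], [0.4938, 0.0008, 0.0991]]
turn tool [-0.0033  0.0003 -0.0045] deg 0.3 | shift after turn mm [ -7.1   0.3 133.2] | shift w/o turn [ -7.    0.8 133.2]
```

View pics/w6.png

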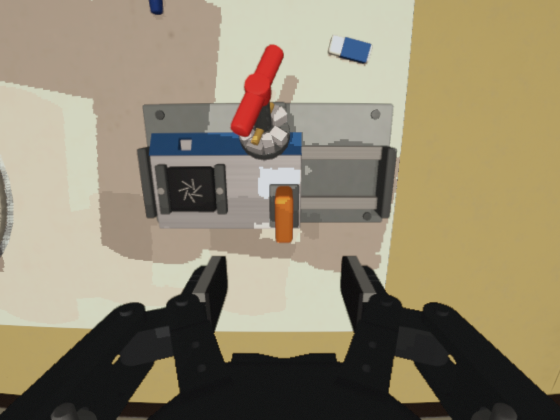

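The fin is at (285,214), centred between the fingers, and the handle is clear at (257,90). I'm descending and gripping.

```bash
python3 -m pendant '[[[-4,0.5,35],[0,0,0],50],[[-3,0,35],[0,0,0],50],[[0,0,35],[0,0,0],50],[[0,0,22],[0,0,0],50],[[0,0,0],[0,0,0],50],[[0,0,0],[0,0,0],12],[[0,0,0],[0,0,0],12],[[0,0,0],[0,0,0],12],[[0,0,0],[0,0,0],12],[[0,0,0],[0,0,0],12]]' 30
python3 -c "
from workcell import arm;s=arm.observe();print(s['contact_force'],s['q'])"
```

```text
time: 10.25
tcp_pos: [0.4879, -0.0164, 0.0781]
eef_rot: [3.14, 0.0, 1.57]
contact_force: [-0.7, 3.7, 11.1]
width: 0.0155
gripper_force: 32.8
[-0.6794374   3.65328328 11.13055532] [-1.55936230e-01  5.43950103e-01  1.84900668e+00 -2.42273035e-04
  7.47324422e-01 -1.55377911e-01]
```

```bash
python3 -m pendant '[[[0,5,-2],[0,0,0],12],[[0,9,0],[0,0,0],12],[[0,10,0],[0,0,0],12],[[0,10,0],[0,0,0],12],[[0,10,0],[0,0,0],12],[[0,10,0],[0,0,0],12],[[0,10,0],[0,0,0],12],[[0,8,0],[0,0,0],12],[[0,4,0],[0,0,0],12],[[0,0,0],[0,0,0],12],[[0,0,0],[0,0,0],12]]'
python3 -c "
from workcell import arm;s=arm.observe();print(s['contact_force'])"
```

```text
time: 11.17
tcp_pos: [0.5637, -0.0167, 0.0786]
eef_rot: [-3.141, 0.0, 1.571]
contact_force: [0.9, 3.3, -11.1]
width: 0.0157
gripper_force: 35.4
[  0.91987496   3.2565177  -11.14491376]
```

Moved 76 mm; now creep on to the stop.

```bash
python3 -m pendant '[[[0,2,0.5],[0,0,0],12],[[0,1.5,0],[0,0,0],12],[[0,1,0],[0,0,0],12],[[0,1,0],[0,0,0],12],[[0,0,0],[0,0,0],12],[[0,0,0],[0,0,0],12]]'
python3 -c "
from workcell import arm;s=arm.observe();print(s['contact_force'],s['tcp_pos'])"
```

```text
time: 11.67
tcp_pos: [0.566, -0.0167, 0.0784]
eef_rot: [-3.136, 0.0, 1.571]
contact_force: [-16.1, 1.9, 11.3]
width: 0.0155
gripper_force: 38.7
[-16.14054153   1.91819817  11.29491816] [ 0.56598043 -0.01666142  0.0783924 ]
```

The −16 N reaction says it's against the stop. Releasing, rising, then looking at both the carriage and the handle.

```bash
python3 -m pendant '[[[0,0,0],[0,0,0],50],[[0,0,0],[0,0,0],50],[[0,0,0],[0,0,0],50],[[0,0,0],[0,0,0],50],[[0,0,-30],[0,0,0],50],[[0,0,-40],[0,0,0],50],[[0,0,-40],[0,0,0],50],[[0,-30,-20],[0,0,0],50],[[0,-30,0],[0,0,0],50],[[0,-20,0],[0,0,0],50],[[0,0,0],[0,0,0],50],[[0,0,0],[0,0,0],50]]'
python3 - <<'E'
from h import *
from workcell import arm
m=arm.camera_model("wrist");s=arm.observe();p,d=arm.grab_frame("wrist")
cv2.imwrite("pics/w7.png",p[:,:,::-1])
c=cloud(m,d,orange(p));t=c[(c[:,2]>.092)&(c[:,1]<.05)&(c[:,0]>.5)&(c[:,0]<.63)];q=np.percentile(t,[3,97],0);print("fin",len(t),q.round(4).tolist())
k=red(p);c=cloud(m,d,k);a=np.array([0,.5,.866]);t=c-np.array([.466,.082,.110])
print(len(c),np.percentile(t@a,[5,50,95]).round(4))
u=t@np.array([0,-.866,.5]);w=t[:,0]
cc=np.c_[u,w]-np.c_[u,w].mean(0);e=np.linalg.svd(cc,full_matrices=False)[2][0];print("turn",np.arctan2(-e[0]*np.sign(e[1]),abs(e[1])), "centre",(min(u)+max(u))/2,(min(w)+max(w))/2)
b=np.array([np.cos(1.22)*1,-np.sin(1.22)*0,0]);th=1.22
# tool x along the turned bar: bar dir = cos*y_h - sin*x_h, y_h=world x, x_h=(0,-.866,.5)
bd=np.cos(th)*np.array([1,0,0])-np.sin(th)*np.array([0,-.866,.5])
plan(s,np.array([.468,.084,.110])+(.011+.09)*a,Rt(-a,bd))
E
```

```text
time: 12.67
tcp_pos: [0.4884, -0.0167, 0.2087]
eef_rot: [-3.141, 0.001, 1.57]
contact_force: [0.3, 0.3, 0.1]
width: 0.0501
gripper_force: 0.0
fin 754 [[0.5591, -0.0388, 0.0943], [0.5723, 0.0005, 0.099]]
1887 [0.0089 0.015  0.0169]
turn 1.2134625039739975 centre 0.003994183818904221 0.002962222361333894
turn tool [-0.0921 -0.5175  0.3424] deg 35.9 | shift after turn mm [121.2 -66.1 -65.9] | shift w/o turn [151.2 -20.5  11.2]
```

View pics/w7.png

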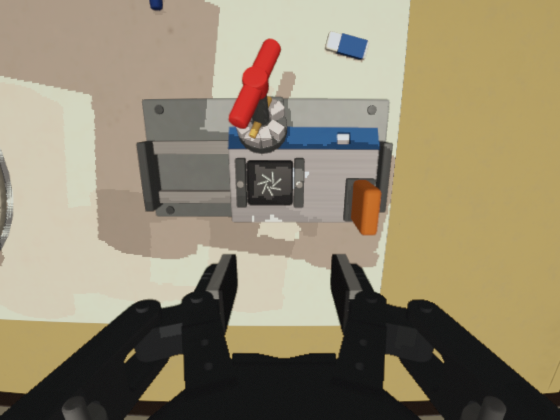

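The carriage is against the right-hand stop, with the fin at (365,207) after about 79 mm of travel. The handle is still in its notch at (256,83). Back to the earlier pose above the handle.

```bash
python3 -m pendant '[[[36,-4,0],[0,0,0],50],[[36,-4,0],[0,0,0],50],[[36,-4,0],[0,0,0],50],[[36,-4,0],[0,0,0],50],[[0,0,0],[-0.0154,-0.0862,0.0571],50],[[0,0,0],[-0.0154,-0.0862,0.0571],50],[[0,0,0],[-0.0154,-0.0862,0.0571],50],[[0,0,0],[-0.0154,-0.0862,0.0571],50],[[0,0,0],[-0.0154,-0.0862,0.0571],50],[[0,0,0],[-0.0154,-0.0862,0.0571],50],[[0,0,0],[0,0,0],50],[[0,0,0],[0,0,0],50]]'
python3 - <<'E'
from h import *
from workcell import arm
s=arm.observe()
plan(s,[.4717,.128,.1923],R.from_euler("xyz",[2.943,.487,1.167]).as_matrix())
m=arm.camera_model("wrist");p,d=arm.grab_frame("wrist");c=cloud(m,d,red(p));Rm=R.from_euler("xyz",s["eef_rot"]).as_matrix()
t=(c-s["tcp_pos"])@Rm;print(np.percentile(t,[1,50,99],0).round(4).tolist(),np.polyfit(t[:,0],t[:,1],1).round(4))
E
```

```text
time: 13.72
tcp_pos: [0.4734, 0.1287, 0.2071]
eef_rot: [2.949, 0.488, 1.176]
contact_force: [-0.3, -0.6, 0.0]
width: 0.05
gripper_force: 0.0
turn tool [-0.0018 -0.0009  0.0081] deg 0.5 | shift after turn mm [ 5.8 -4.  13.1] | shift w/o turn [ 5.8 -3.9 13.1]
[[-0.0281, -0.0133, 0.0902], [0.0091, -0.0059, 0.0922], [0.0385, 0.0012, 0.0992]] [ 0.0027 -0.0058]
```

```bash
python3 -m pendant '[[[5.5,-5,30],[0,0,0.008],50],[[0,0,30],[0,0,0],50],[[0,0,30],[0,0,0],50],[[0,0,14],[0,0,0],50],[[0,0,0],[0,0,0],50],[[0,0,0],[0,0,0],10],[[0,0,0],[0,0,0],10],[[0,0,0],[0,0,0],10],[[0,0,0],[0,0,0],10],[[0,0,0],[0,0,0],10],[[0,0,0],[0,0,0],10]]' 70
python3 -c "
from workcell import arm;s=arm.observe();print(s['contact_force'])"
```

```text
time: 14.68
tcp_pos: [0.4692, 0.0824, 0.1156]
eef_rot: [2.943, 0.486, 1.163]
contact_force: [-13.7, 11.1, 9.2]
width: 0.0124
gripper_force: 68.9
[-13.74402684  11.0818311    9.23914377]
```

```bash
python3 -m pendant '[[[0,0,-3],[0,0,0],10],[[0,0,-3],[0,0,0],10],[[0,0,-2],[0,0,0],10],[[0,0,0],[0,0,0],10],[[0,0,0],[0,0,0],10]]'
python3 -c "
from workcell import arm;s=arm.observe();print(s['contact_force'],s['contact_force']@[0,.5,.866])"
```

```text
time: 15.1
tcp_pos: [0.4688, 0.0858, 0.1216]
eef_rot: [2.945, 0.487, 1.164]
contact_force: [-6.4, -1.7, -13.3]
width: 0.0126
gripper_force: 68.3
[ -6.44281513  -1.72851607 -13.31665892] -12.396484660181082
```

```bash
python3 -m pendant '[[[0,0,-1.5],[0,0,0.08],10],[[0,0,0],[0,0,0.11],10],[[0,0,0],[0,0,0.11],10],[[0,0,0],[0,0,0.11],10],[[0,0,0],[0,0,0.11],10],[[0,0,0],[0,0,0.11],10],[[0,0,0],[0,0,0.11],10],[[0,0,0],[0,0,0.11],10],[[0,0,0],[0,0,0.11],10],[[0,0,0],[0,0,0.11],10],[[0,0,0],[0,0,0.11],10],[[0,0,0],[0,0,0.04],10]]'
python3 - <<'E'
from h import *
from workcell import arm
s=arm.observe();print(s['contact_force'],s['contact_force']@[0,.5,.866],s['moment'])
plan(s,s['tcp_pos'],Rt([0,-.5,-.866],[1,0,0]))
m=arm.camera_model("wrist");p,d=arm.grab_frame("wrist");c=cloud(m,d,red(p));Rm=R.from_euler("xyz",s["eef_rot"]).as_matrix()
t=(c-s["tcp_pos"])@Rm;t=t[abs(t[:,0])<.06];print(np.polyfit(t[:,0],t[:,1],1).round(4))
E
```

```text
time: 16.1
tcp_pos: [0.4686, 0.0864, 0.1227]
eef_rot: [2.619, -0.004, -0.013]
contact_force: [-6.4, -4.0, -15.8]
width: 0.0122
gripper_force: 68.3
[ -6.37903655  -3.98033556 -15.7796184 ] -15.655317314163998 [ 1.00315768  0.90792272 -0.49215356]
turn tool [-0.0011  0.0027 -0.0136] deg 0.8 | shift after turn mm [0. 0. 0.] | shift w/o turn [0. 0. 0.]
[-0.0121  0.0002]
```

```bash
python3 -m pendant '[[[0,0,3],[0,0,-0.013],10],[[0,0,3],[0,0,0],10],[[0,0,4],[0,0,0],10],[[0,0,3],[0,0,0],10],[[0,0,2],[0,0,0],10],[[0,0,0],[0,0,0],10],[[0,0,0],[0,0,0],10]]'
python3 -c "
from workcell import arm;s=arm.observe();print(s['contact_force'],s['contact_force']@[0,.5,.866])"
```

```text
time: 16.73
tcp_pos: [0.4686, 0.079, 0.1099]
eef_rot: [2.619, 0.005, 0.004]
contact_force: [-8.7, -1.0, -9.7]
width: 0.0124
gripper_force: 68.7
[-8.69521462 -1.04672026 -9.66609511] -8.89419849357138
```

```bash
python3 -m pendant '[[[0,0,2],[0,0,0],10],[[0,0,1.5],[0,0,0],10],[[0,0,0],[0,0,0],10],[[0,0,0],[0,0,0],40],[[0,0,0],[0,0,0],50],[[0,0,0],[0,0,0],50],[[0,0,0],[0,0,0],50],[[0,0,-15],[0,0,0],50],[[0,0,-30],[0,0,0],50],[[0,0,-40],[0,0,0],50],[[0,0,0],[0,0,0],50],[[0,0,0],[0,0,0],50]]'
python3 - <<'E'
from h import *
from workcell import arm
s=arm.observe();print(s['contact_force'])
m=arm.camera_model("wrist");p,d=arm.grab_frame("wrist")
cv2.imwrite("pics/w8.png",p[:,:,::-1])
c=cloud(m,d,orange(p));t=c[(c[:,2]>.092)&(c[:,1]<.05)&(c[:,0]>.5)&(c[:,0]<.63)];print("fin",np.percentile(t,[3,97],0).round(4).tolist())
c=cloud(m,d,red(p));a=np.array([0,.5,.866]);t=c-np.array([.466,.082,.110])
print("axis",np.percentile(t@a,[5,50,95]).round(4))
u=t@np.array([0,-.866,.5]);w=t[:,0]
cc=np.c_[u,w]-np.c_[u,w].mean(0);e=np.linalg.svd(cc,full_matrices=False)[2][0];print("turn",np.arctan2(-e[0]*np.sign(e[1]),abs(e[1])))
E
```

```text
time: 17.73
tcp_pos: [0.4711, 0.1206, 0.1821]
eef_rot: [2.62, -0.001, 0.006]
contact_force: [-0.9, 0.1, -0.5]
width: 0.05
gripper_force: 0.0
[-0.9043674   0.06349286 -0.45763786]
fin [[0.5589, -0.0357, 0.0926], [0.573, 0.0018, 0.0982]]
axis [0.0018 0.005  0.0066]
turn 0.003797743852375154
```

View pics/w8.png

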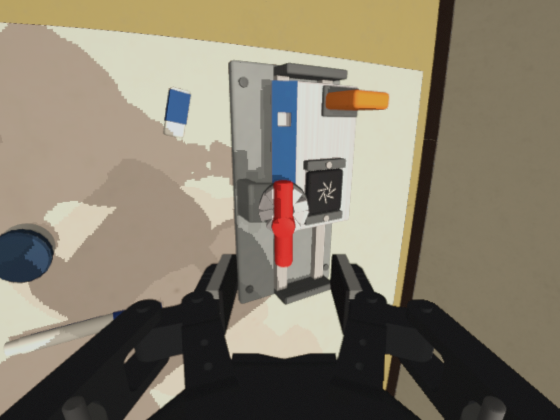

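The bar is parallel to the rails at (284,222) and its axis reading of 5 mm equals the one measured at home. The fin at (357,100) is at the far stop, and the gripper is clear. Handing in.

```bash
python3 -c "
from workcell import arm;print(arm.finish_job())"
```

```text
the job is handed in; nothing more can be done
None
```

I handed the job in at about 18 s with the carriage at the far stop, the pin home in the second hole with its T-handle parallel to the rails, and the pot and bottle untouched; that is from my last camera check, since the hand-in returned no verdict.

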